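Clear the tester's dial and hold it on its third click

TASK

A parts jar has been left on top of the bench tester, in the way of the dial's long handle. Lift the jar off and set it down gently, upright, on bare table clear of the tester; only then turn the dial counter-clockwise past its first and second click to the third (the mark of three bars) and finish while still holding it there against its spring, since it flies back to rest if let go. Leave the other things where they lie.

Things in the scene. Friction and masses are not known exactly. Their poses are not given: they have to be found in the camera images.
- tester: Bench tester, fixed to the table: flat grey housing 190 (x) x 220 (y) x 50 mm high, aluminium top plate. Origin: centre of the underside; x axis to its rear (away from the robot), y to its left. On the rear edge of the top: a black meter (9 mm high) and two binding posts (20 mm). Flat marks 104 mm from the dial's axis: a round spot at rest, then one, two and three bars at the clicks.
- dial (a joint): Angle of the black dial about its vertical axis, rad: 0 at rest, grows counter-clockwise seen from above. Clicks at 0.4, 0.8 and 1.2, end stop at 1.32. A spring always drives it back to 0: 0.12 N m at rest, 0.30 N m at the third click; a bump before each click adds about 0.06 N m. No click holds it. The handle points to the front left at rest, to the front right at the third click.
- dial_axis (a point): Point on the dial's vertical axis at the height of the tester's top plate (50 mm above the table), 30 mm behind the tester's centre. The hub round the axis is 44 mm across and 35 mm high, its skirt 68 mm across and 7 mm high.
- dial_grip (a point): Where to grip or push the dial's handle: middle of the bar, 75 mm from the dial's axis, 22 mm above the top plate; it turns with the dial. Its x axis points along the handle away from the dial's axis, z up. The handle is a straight level bar 12 mm wide that ends 90 mm from the axis, from 4 to 36 mm above the top plate, with a thin white line on top.
- jar: Parts jar standing on the tester's top plate in front of the dial, in the path of the handle: round, 53 mm across, 72 mm high, white body with a screw cap 51 mm across and 16 mm high (the cap does not come off), 0.1 to 0.2 kg. Origin: centre of its underside; z axis up along the jar. Apart from the tester the table is bare from x = 0.48 to 0.60, y = -0.28 to 0.27 m.
- cutters: Bystander: side cutters, 60 x 119 x 21 mm, lying on the table at the front right. Origin: centre of the underside.
- tape_roll: Bystander: small roll of tape, 64 mm across, 19 mm high, lying on the table at the front left. Origin: centre of the underside.
- pencil_loose: Bystander: pencil, 150 mm long (along its y), 8 mm thick, lying on the table at the left. Origin: centre of the underside.
- measure: Bystander: tape measure, 36 x 74 x 62 mm high, on the table to the right. Origin: centre of the underside.
- tape_wide: Bystander: roll of tape, 68 mm across, 19 mm high, lying on the table at the rear right. Origin: centre of the underside.
Mind the look-alikes: they are no part of the job. Of the things that look like the jar, the largest one is meant.

How it is judged (in metres and radians):
On the way, in this order (a step that is already met when the one before it is completed fails the run):
1. the jar stands upright on the table, let go and clear of the tester, with the dial still at rest (height (world z) of jar below 0.008 m and angle between jar's own z axis and vertical below 0.15 rad and contact force between the fingers and jar below 0.1 N and contact force between jar and tester below 0.05 N and linear speed of jar below 0.03 m/s and value of joint dial below 0.25 rad), for 0.3 s.
2. the dial has been turned past two clicks to the third (value of joint dial above 1.08 rad), for 0.2 s.
At the end, for the whole second after the job is handed in: The fingers hold the dial at its third click (joint at least 1.08 rad, still, fingers pressing on its handle or hub with more than 1 N) while the jar stands upright (within 0.15 rad) and still on the table, let go and not touching the tester (value of joint dial between 1.08 and 1.36 rad and velocity of joint dial between -0.1 and 0.1 rad/s and (contact force between the fingers and dial_c1 above 1 N or contact force between the fingers and dial_c2 above 1 N) and height (world z) of jar below 0.008 m and angle between jar's own z axis and vertical below 0.15 rad and contact force between the fingers and jar below 0.1 N and contact force between jar and tester below 0.05 N and linear speed of jar below 0.03 m/s); the arm keeps its last pose, push and grip.
It fails at once if the dial is turned (beyond 0.25 rad) while the jar is not yet down on the table (value of joint dial above 0.25 rad and height (world z) of jar above 0.02 m).
It fails at once if the jar is tipped over (angle between jar's own z axis and vertical above 0.7 rad).
It fails at once if the jar is dropped or knocked off (height (world z) of jar below 0.045 m and linear speed of jar above 0.5 m/s and contact force between the fingers and jar below 0.1 N).
It fails at once if another thing on the table is pushed away (more than 40 mm) (distance of any of cutters, tape_roll, pencil_loose, measure, tape_wide from where it was at the start of the episode above 0.04 m).
It also fails if it takes over 58 s, if anything falls off the work surface, if the arm or the gripper's body presses on something with over 40 N, if the wrist force passes 120 N, or if a joint passes its speed limit or range.

ROBOT

A 6-joint arm with a two-finger parallel gripper is mounted at the origin on a cart in front of the work surface, level with it; the furniture and walls round the work are solid. World frame = base frame: x ahead of the robot, y to its left, z up, the work surface at z = 0. Lengths are in m, angles in degrees, forces in N, time in s.
With the tool pointing down it reaches from about 0.4 to 0.825 m from the base axis. Payload 7 kg.
Tool frame: the origin (TCP) lies midway between the tips of the shut fingers; the grasp point (between the pads) lies 19 mm behind it; z points along the fingers, y is the direction in which the jaws open and shut (so a half turn about z gives the same grasp; the last joint's range is limited). The gripper opens to 88 mm and grips with 3 to 60 N. Pads are 19 mm wide; open, the fingers measure 130 mm over their backs; the gripper's body (78 mm by 193 mm) begins 47 mm behind the grasp point.
Start: joints at [-46.518, 20.546, 0.682, 0, -70.136, -16.507], TCP at [0.306, -0.602, 0.227] pointing down, gripper open.
Joint ranges: [-176.03, 176.03], [-82.01, 121.73], [-58.28, 71.71], [-173.87, 95.51], [-174.79, -0.11], [-173.66, 173.66]. Speed limits (degrees/s): [136.94, 136.94, 172.46, 180, 180, 180].

INTERFACE

Orientations are given as [roll, pitch, yaw] about the fixed x, y, z axes, in that order (R = Rz(yaw) Ry(pitch) Rx(roll)).
In Python, from plant import sensors, viewer, r gives the robot as it stands. The module is installed in compiled form; this text tells all that it offers.
- The arm moves only by the shell command python3 -m handwheel 'ROWS' [OPENING] [FORCE]. ROWS is JSON, one flat list of numbers, 6 for each row, row after row: the shift along the world's x, y, z in cm, then the turn, a rotation vector about the world's x, y, z in rad. In form: [tx, ty, tz, wx, wy, wz, tx, ty, tz, wx, wy, wz, ...]. A call has 1 to 8 rows; each row is the pose to reach, as a shift and turn from the pose measured when the call began; what a row does not reach only later rows make up. A row lasts 1/10 s, in which the tool goes at most 50 mm and 8.59 degrees, less where a joint would pass 70% of its speed; a pose out of reach is approached as far as the arm can. A call with a gripper value outside its range is refused whole. OPENING is the closure in counts, from 0 (fully open) to 255 (shut), set as the call begins (- or left out, the last holds). The fingers move at their own pace and stop on an object; FORCE is the grip in N (left out, the last holds). Time passes only in rows, so rows that repeat a pose let the fingers close. It gives the time, the measured TCP pose, the force and the opening at its end, in the units of the state.
- sensors.get_state(): the state, without advancing time (a new reading comes with each control period).
- viewer.capture(name): name is "scene" or "top" or "wrist"; returns a dict with "img" (480x640x3 uint8, red, green, blue), "camera_matrix" (3x3 intrinsics, pixels), "camera_from_world" (4x4, takes a point from world to camera coordinates); the wrist camera has in their place "mount" (4x4, takes a point from camera to tool coordinates, whose origin is the TCP and whose axes are the flange's). Camera axes: x right, y down, z forward; pixel columns grow to the right and rows downward; lengths in m; the calibration is good to about 2 mm. The wrist camera is an equidistant fisheye: a pixel r from the principal point sees the ray r / f radians off the axis. A picture is of the moment at which its call begins: read the wrist's pose just before it. There is no depth.
- r.close_job(): hands the job in, once; it reports no verdict.
The state is a dict: "time_s": time; "joints": joint angles; "qd": joint speeds; "joint_torque": joint torques, N m; "tcp_pos": TCP position; "eef_rot": TCP orientation; "contact_force": force on the tool from outside, world axes, zero at the start; "moment": the same for the moment, N m; "gripper_width": finger opening in m.
Only numpy, scipy, OpenCV 4.12 (cv2) and the standard library are available. Lean on these libraries where they do the work, as an engineer would, in place of code of your own. Each camera call takes 0.05 s, during which the arm holds its last target.

## Working session

There is one attempt and no reset: what is moved stays moved. The work goes in short steps, Python scripts to look and compute and a shell command to move; the robot and the scene stay as the last step left them, time stands still between calls to the robot, and variables do not carry over. Pictures are saved under pics/ and viewed, and the job is handed in when it is done.

```bash
mkdir -p pics; ls
cat > h.py <<'E'
import numpy as np, cv2
from plant import sensors, viewer, r
def cap(n,f):
    d=viewer.capture(n); cv2.imwrite('pics/'+f+'.png',cv2.cvtColor(d['img'],cv2.COLOR_RGB2BGR)); 
    np.savez('pics/'+f+'.npz',**{k:np.array(v) for k,v in d.items()}); return d
def ray(d,u,v,z):
    K=np.array(d['camera_matrix']);T=np.array(d['camera_from_world'])
    R=T[:3,:3];c=-R.T@T[:3,3]; q=R.T@np.linalg.inv(K)@np.array([u,v,1.]); s=(z-c[2])/q[2]; return c+s*q
def proj(d,p):
    K=np.array(d['camera_matrix']);T=np.array(d['camera_from_world'])
    q=K@(T[:3,:3]@np.array(p)+T[:3,3]); return q[:2]/q[2]
E
python3 - <<'E'
from h import *
for n in('scene','top'):
    d=cap(n,n+'0'); T=d['camera_from_world'];print(n,-T[:3,:3].T@T[:3,3])
print(sensors.get_state())
E
```

```text
pics
scene [-0.36535769 -0.4424888   1.09002382]
top [ 0.35224394 -0.04874183  1.27705658]
{'time_s': 0.1, 'joints': array([-4.65210116e+01,  2.05870985e+01,  6.39440913e-01, -1.53961523e-02,
       -7.01338110e+01, -1.65060895e+01]), 'qd': array([-0.02828286, -0.07725072,  0.12834387,  0.09294512, -0.03553646,
        0.02043242]), 'joint_torque': array([-7.56592272e-04, -5.84164882e+01,  2.93753207e+01,  7.01548755e+00,
        1.02256119e-02, -6.31025455e-05]), 'tcp_pos': array([ 0.30593063, -0.60122484,  0.22572952]), 'eef_rot': array([ 1.79917776e+02, -9.27078282e-03, -1.53032337e+02]), 'contact_force': array([ 0.81573719, -0.76722331, -0.17334681]), 'moment': array([-0.01946403, -0.02149176, -0.01964495]), 'gripper_width': 0.08767205828951377}
```

View pics/scene0.png

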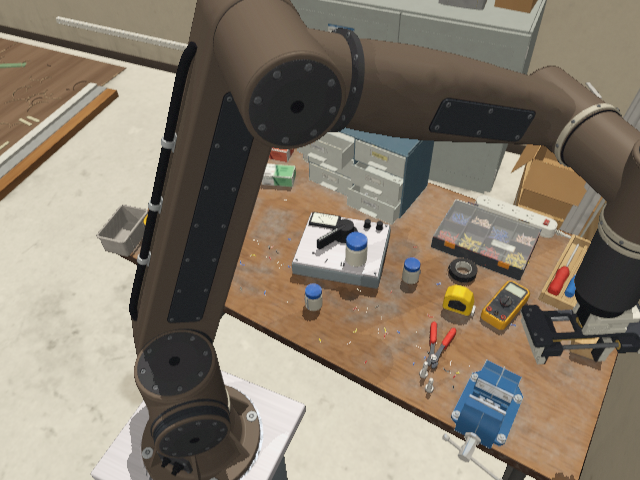

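View pics/top0.png

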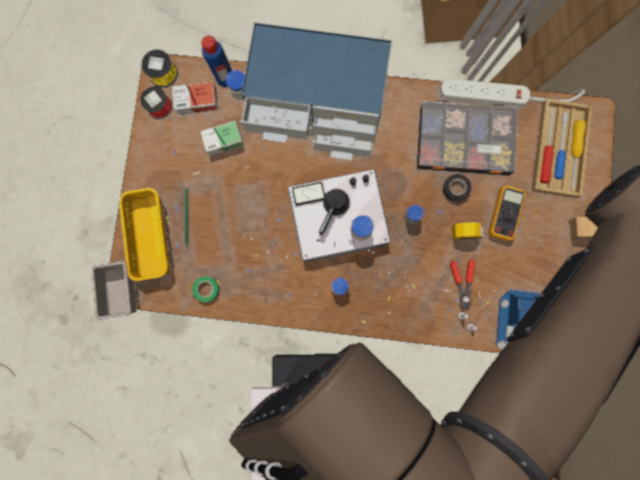

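Jar candidates in the top view: (362,227) on the tester, (415,214) right of it, (340,287) in front, (236,80) at the rear left. By the description it should be the one on the tester. I'll check a close crop and measure.

Run:
```python
from h import *
a=cv2.imread('pics/top0.png');b=cv2.imread('pics/scene0.png')
A=cv2.resize(a[160:310,275:435],None,fx=2.5*1.5,fy=2.5*1.5,interpolation=cv2.INTER_CUBIC)
B=cv2.resize(b[200:320,280:430],None,fx=4,fy=4,interpolation=cv2.INTER_CUBIC)
cv2.imwrite('pics/ct.png',A);cv2.imwrite('pics/cs.png',B)
d=dict(np.load('pics/top0.npz'));s=dict(np.load('pics/scene0.npz'))
for dd,n in((d,'top'),(s,'scene')):
    hsv=cv2.cvtColor(dd['img'],cv2.COLOR_RGB2HSV); m=cv2.inRange(hsv,(105,140,70),(125,255,255))
    k,l,st,c=cv2.connectedComponentsWithStats(m)
    for i in range(1,k):
        if 40<st[i,4]<900: print(n,st[i],c[i].round(1),[ray(dd,*c[i],z)[:2].round(3) for z in (0.05,0.122)])
for n,u,v in(('tape',458,188),('meas',468,230),('cutters',464,285),('troll',205,290)): print(n,ray(d,u,v,.02).round(3))
```

```text
top [204  45  18  18 120] [213.2  55.3] [array([0.986, 0.239]), array([0.949, 0.222])]
top [217  70  27  20 279] [234.  80.] [array([0.919, 0.186]), array([0.885, 0.172])]
top [556 151   9  27 184] [559.8 164.3] [array([ 0.676, -0.612]), array([ 0.657, -0.579])]
top [408 206  14  15 147] [414.3 212.5] [array([ 0.566, -0.253]), array([ 0.554, -0.241])]
top [353 217  19  19 271] [361.5 226.1] [array([ 0.537, -0.124]), array([ 0.526, -0.12 ])]
top [334 279  13  15 141] [340.1 286.4] [array([ 0.392, -0.068]), array([ 0.39 , -0.067])]
top [522 294  16   9  46] [530.1 297.2] [array([ 0.356, -0.517]), array([ 0.355, -0.49 ])]
top [521 301  10   9  45] [524.6 305.4] [array([ 0.337, -0.503]), array([ 0.338, -0.476])]
scene [346 232  21  19 264] [355.1 240.9] [array([ 0.587, -0.097]), array([ 0.521, -0.121])]
scene [404 258  16  14 142] [411.7 264.2] [array([ 0.567, -0.253]), array([ 0.503, -0.266])]
scene [565 276  11  21 124] [570.3 288.5] [array([ 0.641, -0.616]), array([ 0.571, -0.604])]
scene [306 285  14  14 159] [312.6 291.9] [array([ 0.392, -0.067]), array([ 0.34 , -0.093])]
scene [463 395  22  20 145] [473.3 404.4] [array([ 0.259, -0.479]), array([ 0.216, -0.476])]
tape [ 0.631 -0.37   0.02 ]
meas [ 0.524 -0.389  0.02 ]
cutters [ 0.389 -0.371  0.02 ]
troll [0.392 0.265 0.02 ]
```

View pics/ct.png

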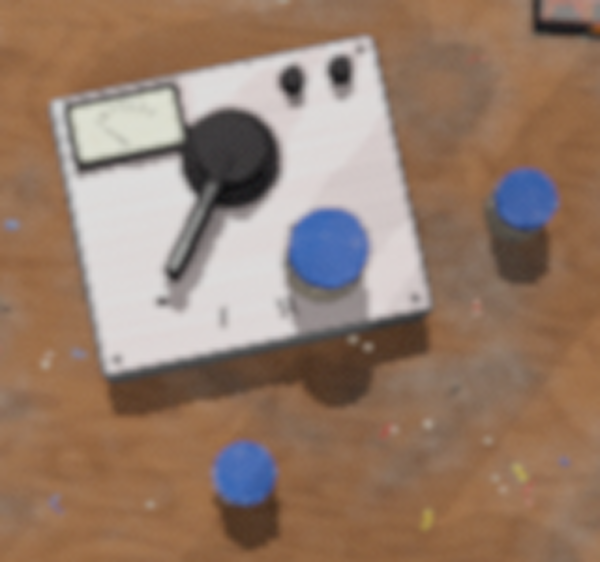

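View pics/cs.png

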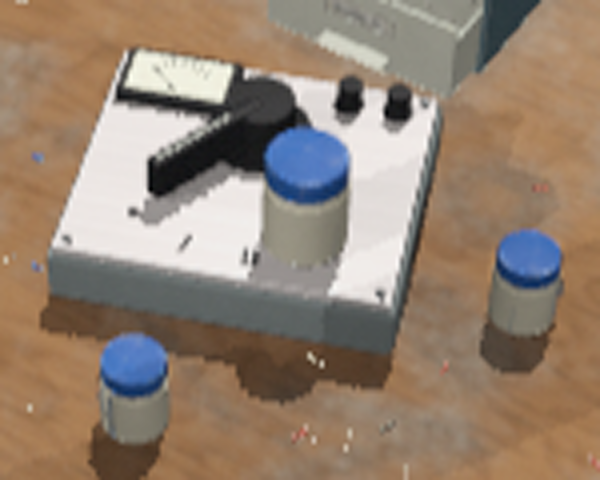

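Run:
```python
from h import *
d=dict(np.load('pics/top0.npz'))
c=[ray(d,275+u/3.75,160+v/3.75,.05) for u,v in((53,100),(372,38),(430,308),(108,375))]
c=np.array(c);print(c.round(3),c.mean(0).round(3))
f=c[[0,1]].mean(0)-c[[2,3]].mean(0);print('yaw',np.degrees(np.arctan2(f[1],f[0])),np.linalg.norm(f))
f=f/np.linalg.norm(f);print('axis',(c.mean(0)+.03*f).round(3))
print('hub top',ray(d,275+230/3.75,160+148/3.75,.085).round(3),'tip',ray(d,275+175/3.75,160+271/3.75,.086).round(3))
```

```text
[[ 0.639  0.05   0.05 ]
 [ 0.675 -0.16   0.05 ]
 [ 0.495 -0.191  0.05 ]
 [ 0.457  0.017  0.05 ]] [ 0.567 -0.071  0.05 ]
yaw 9.9844800943688 0.18328825306385949
axis [ 0.596 -0.066  0.05 ]
hub top [ 0.597 -0.065  0.085] tip [ 0.519 -0.028  0.086]
```

Confirmed: the jar at (362,227) is the large one, standing on the tester; the other three are smaller or off it. I'm moving above it.

```bash
python3 -m handwheel '[4,8,0,0,0,-0.1, 8,16,0,0,0,-0.2, 12,24,0,0,0,-0.3, 15,32,0,0,0,-0.3, 18,40,0,0,0,-0.3, 20,44,0,0,0,-0.3, 21.8,48.1,0,0,0,-0.3, 21.8,48.1,0,0,0,-0.3]' 0 20
python3 -m handwheel '[0,0,0,0,0,0]'
python3 - <<'E'
from h import *
s=sensors.get_state();print(s['tcp_pos'],s['eef_rot'],s['joints'])
d=cap('wrist','w1');print(d['camera_matrix'],d['mount'])
cap('top','t1')
E
```

```text
time_s: 0.9
tcp_pos: [0.4728, -0.236, 0.2257]
eef_rot: [179.9, -0.0, -170.2]
contact_force: [1.2, -0.1, -1.0]
gripper_width: 0.0877
time_s: 1.0
tcp_pos: [0.4746, -0.2317, 0.2257]
eef_rot: [179.9, 0.0, -169.9]
contact_force: [0.3, -0.2, 0.0]
gripper_width: 0.0876
[ 0.47462719 -0.23168256  0.22571967] [ 1.79883776e+02  3.51437896e-02 -1.69936931e+02] [ -4.81808781   6.74210771 -17.73370058  -0.1333378  -65.52013331
 -75.06355968]
[[371.64829954   0.         317.36780964]
 [  0.         371.64829954 244.5397448 ]
 [  0.           0.           1.        ]] [[ 6.64341385e-04 -9.54660436e-01 -2.97696171e-01  8.02272067e-02]
 [ 9.99999769e-01  5.91187173e-04  3.35772630e-04  9.31237327e-04]
 [-1.44554687e-04 -2.97696325e-01  9.54660608e-01 -1.57786800e-01]
 [ 0.00000000e+00  0.00000000e+00  0.00000000e+00  1.00000000e+00]]
```

View pics/w1.png

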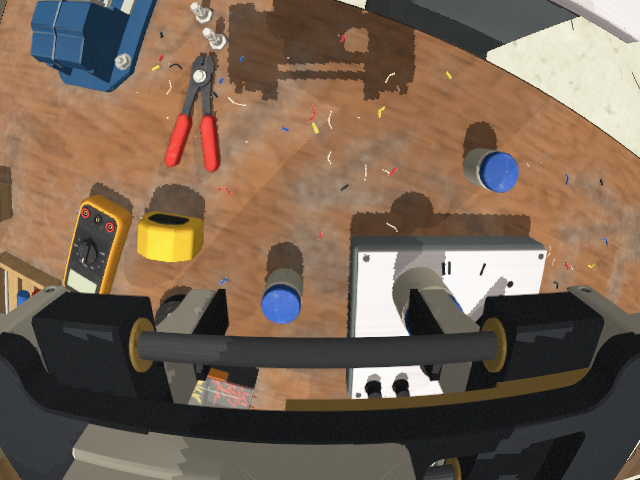

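The wrist view shows cutters, measure, two small jars (281,303) and (497,171), and the tester, with the large jar partly behind a finger. I'll step behind the jar so the wrist camera sees it clearly.

```bash
python3 -m handwheel '[4,4,3,0,0,0, 8,7,5,0,0,0, 13,11,5,0,0,0, 13,11,5,0,0,0, 13,11,5,0,0,0, 13,11,5,0,0,0]'
cat >> h.py <<'E'
from scipy.spatial.transform import Rotation as Ro
def wray(d,s,u,v,z):
    K=np.array(d['camera_matrix']);M=np.array(d['mount'])
    x=np.array([u-K[0,2],v-K[1,2]]);rr=np.hypot(*x);t=rr/K[0,0]
    q=np.array([*(np.sin(t)*x/rr),np.cos(t)])
    R=Ro.from_euler('xyz',s['eef_rot'],degrees=True).as_matrix()
    q=R@M[:3,:3]@q;c=R@M[:3,3]+s['tcp_pos'];return c+(z-c[2])/q[2]*q
def wproj(d,s,p):
    K=np.array(d['camera_matrix']);M=np.array(d['mount'])
    R=Ro.from_euler('xyz',s['eef_rot'],degrees=True).as_matrix()
    q=M[:3,:3].T@(R.T@(np.array(p)-s['tcp_pos'])-M[:3,3])
    n=np.hypot(q[0],q[1]);t=np.arctan2(n,q[2]);return K[:2,2]+K[0,0]*t*q[:2]/n
E
python3 - <<'E'
from h import *
import pickle
s=sensors.get_state();print(s['time_s'],s['tcp_pos'],s['eef_rot'])
d=cap('wrist','w2');pickle.dump(s,open('pics/w2.pkl','wb'))
img=d['img'][:,:,::-1].copy()
for c in((.524,-.12),):
  for z,r,col in((.122,.0255,(0,0,255)),(.05,.0265,(0,255,0))):
    pts=np.array([wproj(d,s,(c[0]+r*np.cos(a),c[1]+r*np.sin(a),z)) for a in np.linspace(0,6.28,40)])
    cv2.polylines(img,[pts.round().astype(int)],True,col,1)
ax=(.5965,-.066)
def cir(r,z,col):
    pts=np.array([wproj(d,s,(ax[0]+r*np.cos(a),ax[1]+r*np.sin(a),z)) for a in np.linspace(0,6.28,60)])
    cv2.polylines(img,[pts.round().astype(int)],True,col,1)
cir(.104,.05,(255,0,255));cir(.022,.085,(0,255,255))
cv2.imwrite('pics/w2o.png',img)
E
```

```text
time_s: 1.7
tcp_pos: [0.603, -0.1255, 0.2746]
eef_rot: [179.9, -0.1, -170.1]
contact_force: [-1.0, -0.7, -0.1]
gripper_width: 0.0872
1.7 [ 0.60300069 -0.1254927   0.27456091] [ 1.79888188e+02 -1.36708449e-01 -1.70082145e+02]
```

View pics/w2o.png

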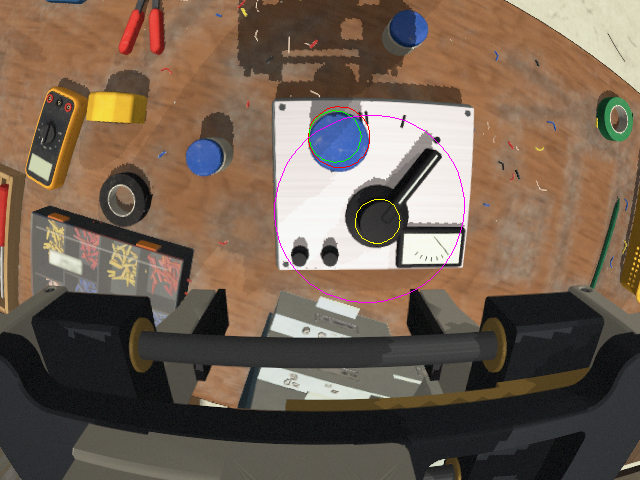

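Run:
```python
from h import *
import pickle
d=dict(np.load('pics/w2.npz'));s=pickle.load(open('pics/w2.pkl','rb'))
im=d['img'][90:280,260:490,::-1]
cv2.imwrite('pics/w2c.png',cv2.resize(im,None,fx=3,fy=3,interpolation=cv2.INTER_CUBIC))
```

```text
(no output)
```

View pics/w2c.png

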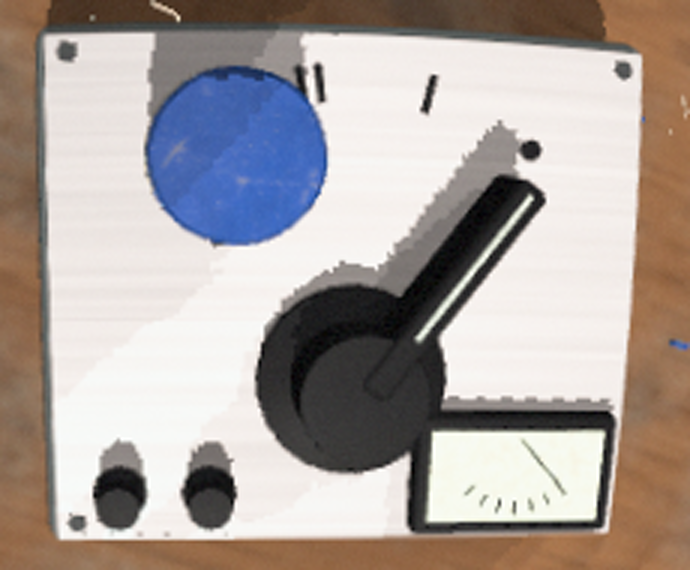

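Run:
```python
from h import *
import pickle
d=dict(np.load('pics/w2.npz'));s=pickle.load(open('pics/w2.pkl','rb'))
f=lambda u,v,z:wray(d,s,260+u/3,90+v/3,z)
for n,u,v,z in(('jar',237,156,.122),('jarL',147,156,.122),('jarR',327,156,.122),('hub',367,398,.085),('skirt',350,378,.057),('spot',530,149,.05),('bar1',429,94,.05),('lineout',531,198,.086),('linein',420,339,.086)):print(n,f(u,v,z).round(4))
S=f(530,149,.05);
for A in(f(367,398,.085),f(350,378,.057)): print(np.degrees(np.arctan2(*(S-A)[1::-1])),np.hypot(*(S-A)[:2]))
l=f(531,198,.086)-f(420,339,.086);print(np.degrees(np.arctan2(l[1],l[0])))
```

```text
jar [ 0.5283 -0.1191  0.122 ]
jarL [ 0.5326 -0.1435  0.122 ]
jarR [ 0.5235 -0.0946  0.122 ]
hub [ 0.5971 -0.0609  0.085 ]
skirt [ 0.5971 -0.0622  0.057 ]
spot [ 0.5053 -0.0138  0.05  ]
bar1 [ 0.4947 -0.0535  0.05  ]
lineout [ 0.5225 -0.0219  0.086 ]
linein [ 0.5747 -0.0482  0.086 ]
152.81872263464643 0.10319317372272782
152.198479741281 0.10371162725207185
153.201511750706
```

```bash
python3 -m handwheel '[-3.7,0.3,0,0,0,0, -7.5,0.65,-3,0,0,0, -7.5,0.65,-7,0,0,0, -7.5,0.65,-11,0,0,0, -7.5,0.65,-11,0,0,0, -7.5,0.65,-11,0,0,0]'
python3 - <<'E'
from h import *
cap('scene','s2');a=cv2.imread('pics/s2.png')
cv2.imwrite('pics/s2c.png',cv2.resize(a[150:330,250:450],None,fx=3.3,fy=3.3))
E
```

```text
time_s: 2.35
tcp_pos: [0.5272, -0.1206, 0.1658]
eef_rot: [179.9, -0.2, -170.2]
contact_force: [1.9, -0.6, 1.4]
gripper_width: 0.0877
```

View pics/s2c.png

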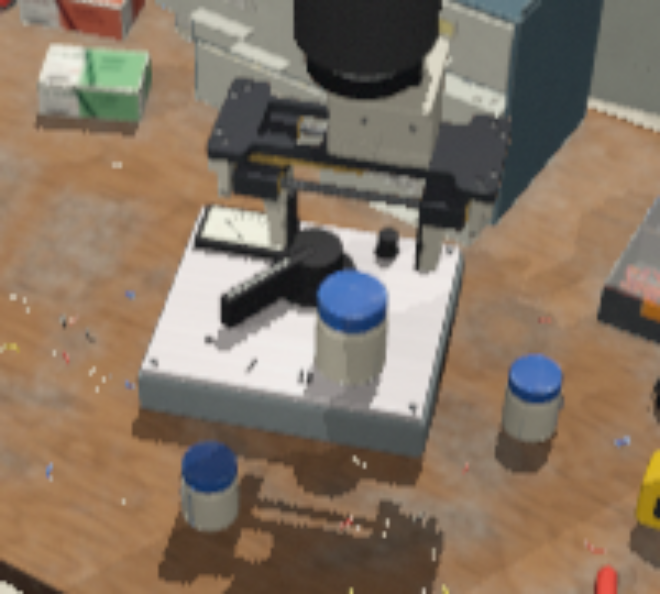

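The open fingers straddle the jar (cap at (352,300) in the crop) and clear the hub. I'm descending.

```bash
python3 -m handwheel '[0.1,0.15,-3,0,0,0, 0.1,0.15,-5,0,0,0, 0.1,0.15,-7,0,0,0, 0.1,0.15,-8.5,0,0,0, 0.1,0.15,-9,0,0,0, 0.1,0.15,-9,0,0,0]'
```

```text
time_s: 3.0
tcp_pos: [0.5302, -0.119, 0.0778]
eef_rot: [180.0, 0.0, -170.2]
contact_force: [-0.7, 0.5, 0.7]
gripper_width: 0.0875
```

```bash
python3 -m handwheel '[-0.1,0,-0.2,0,0,0, -0.1,0,-0.2,0,0,0, -0.1,0,-0.2,0,0,0, -0.1,0,-0.2,0,0,0, -0.1,0,-0.2,0,0,0, -0.1,0,-0.2,0,0,0, -0.1,0,-0.2,0,0,0, -0.1,0,-0.2,0,0,0]' 255 15
python3 -m handwheel '[0,0,0,0,0,0,0,0,0,0,0,0]'
```

```text
time_s: 3.8
tcp_pos: [0.5294, -0.119, 0.0761]
eef_rot: [180.0, 0.1, -170.1]
contact_force: [-1.4, -0.4, 4.9]
gripper_width: 0.053
time_s: 4.0
tcp_pos: [0.5294, -0.119, 0.0761]
eef_rot: [180.0, 0.1, -170.1]
contact_force: [-0.3, 0.7, 3.5]
gripper_width: 0.0528
```

Gripped at 53 mm. Now the lift.

```bash
python3 -m handwheel '[0,0,1,0,0,0, 0,0,3,0,0,0, 0,0,5,0,0,0, 0,0,7,0,0,0, 0,0,9,0,0,0, 0,0,10,0,0,0, 0,0,10,0,0,0]'
python3 - <<'E'
from h import *
cap('scene','s3');a=cv2.imread('pics/s3.png')
cv2.imwrite('pics/s3c.png',cv2.resize(a[120:330,200:450],None,fx=3,fy=2.8))
E
```

```text
time_s: 4.7
tcp_pos: [0.5301, -0.1189, 0.1775]
eef_rot: [180.0, 0.2, -170.1]
contact_force: [-0.1, 0.5, -1.9]
gripper_width: 0.0527
```

View pics/s3c.png

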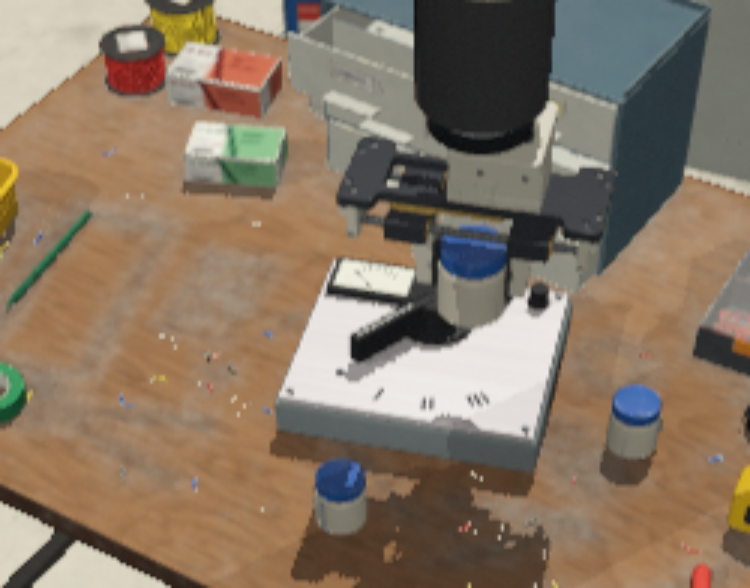

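Lifted upright (crop (472,280)), dial undisturbed. Carrying it to the bare table on the left, about (0.54, 0.17).

```bash
python3 -m handwheel '[0.2,3,0,0,0,0, 0.4,7,0,0,0,0, 0.6,11,0,0,0,0, 0.8,15,0,0,0,0, 1,19,0,0,0,0, 1,23,0,0,0,0, 1,27,0,0,0,0, 1,28.9,0,0,0,0]'
python3 -m handwheel '[0,0,0,0,0,0,0,0,0,0,0,0]'
python3 - <<'E'
from h import *
print(sensors.get_state()['tcp_pos'])
cap('top','t3');a=cv2.imread('pics/t3.png');cv2.imwrite('pics/t3c.png',a)
E
```

```text
time_s: 5.55
tcp_pos: [0.5387, 0.1726, 0.1747]
eef_rot: [180.0, 0.0, -170.1]
contact_force: [-0.3, 0.3, -1.1]
gripper_width: 0.0527
time_s: 5.75
tcp_pos: [0.5379, 0.1725, 0.1733]
eef_rot: [-180.0, -0.1, -170.0]
contact_force: [0.3, 0.4, -1.4]
gripper_width: 0.0527
[0.53791265 0.17247997 0.17331478]
```

View pics/t3c.png

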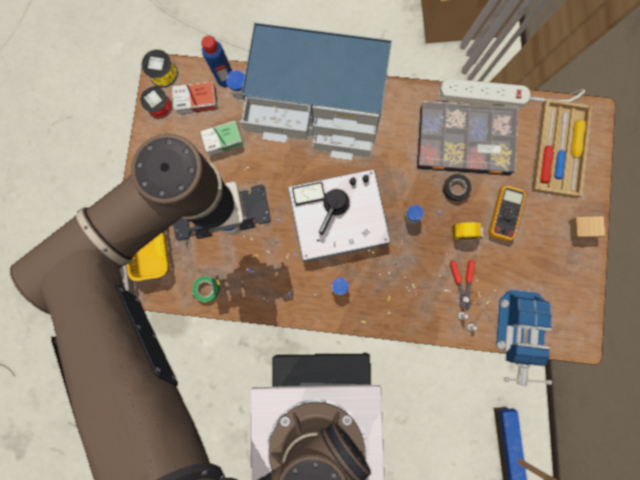

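The top view shows the gripper over bare table left of the tester (about (235,205)), nothing underneath. Lowering.

```bash
python3 -m handwheel '[0,0,-3,0,0,0, 0,0,-6,0,0,0, 0,0,-9,0,0,0, 0,0,-11,0,0,0, 0,0,-12.5,0,0,0, 0,0,-13.5,0,0,0, 0,0,-13.8,0,0,0, 0,0,-13.8,0,0,0]'
python3 -m handwheel '[0,0,-0.2,0,0,0, 0,0,-0.4,0,0,0, 0,0,-0.4,0,0,0]'
```

```text
time_s: 6.6
tcp_pos: [0.5382, 0.1713, 0.0357]
eef_rot: [-180.0, -0.1, -170.1]
contact_force: [0.4, -0.0, -0.8]
gripper_width: 0.0528
time_s: 6.9
tcp_pos: [0.5383, 0.1714, 0.032]
eef_rot: [-180.0, -0.1, -170.1]
contact_force: [0.4, -0.7, -0.7]
gripper_width: 0.0525
```

```bash
python3 -m handwheel '[0,0,-0.2,0,0,0, 0,0,-0.3,0,0,0, 0,0,-0.3,0,0,0]'
python3 -m handwheel '[0,0,-0.1,0,0,0, 0,0,-0.2,0,0,0, 0,0,-0.2,0,0,0]'
```

```text
time_s: 7.2
tcp_pos: [0.5382, 0.1714, 0.0288]
eef_rot: [-180.0, -0.1, -170.1]
contact_force: [-0.7, -0.0, -1.5]
gripper_width: 0.0531
time_s: 7.5
tcp_pos: [0.5381, 0.1713, 0.0267]
eef_rot: [-180.0, -0.1, -170.1]
contact_force: [0.3, -0.1, -1.1]
gripper_width: 0.0527
```

```bash
python3 -m handwheel '[0,0,-0.1,0,0,0, 0,0,-0.15,0,0,0, 0,0,-0.15,0,0,0]'
```

```text
time_s: 7.8
tcp_pos: [0.5382, 0.1714, 0.0261]
eef_rot: [-180.0, -0.1, -170.1]
contact_force: [-3.9, -0.2, 8.6]
gripper_width: 0.0527
```

Contact (8.6 N up). Releasing.

```bash
python3 -m handwheel '[0,0,0,0,0,0,0,0,0,0,0,0,0,0,0,0,0,0,0,0,0,0,0,0,0,0,0,0,0,0,0,0,0,0,0,0]' 0
python3 -m handwheel '[0,0,1,0,0,0, 0,0,3,0,0,0, 0,0,6,0,0,0, 0,0,10,0,0,0, 0,0,14,0,0,0, 0,0,16,0,0,0,0,0,16,0,0,0]'
python3 - <<'E'
from h import *
d=cap('scene','s4');a=cv2.imread('pics/s4.png')
cv2.imwrite('pics/s4c.png',cv2.resize(a[120:330,180:430],None,fx=3,fy=2.8))
E
```

```text
time_s: 8.4
tcp_pos: [0.5382, 0.1714, 0.026]
eef_rot: [-180.0, -0.1, -170.1]
contact_force: [-1.0, -0.2, -0.4]
gripper_width: 0.087
time_s: 9.1
tcp_pos: [0.5399, 0.1723, 0.1907]
eef_rot: [179.9, 0.3, -170.0]
contact_force: [0.1, 0.2, -0.5]
gripper_width: 0.0876
```

View pics/s4c.png

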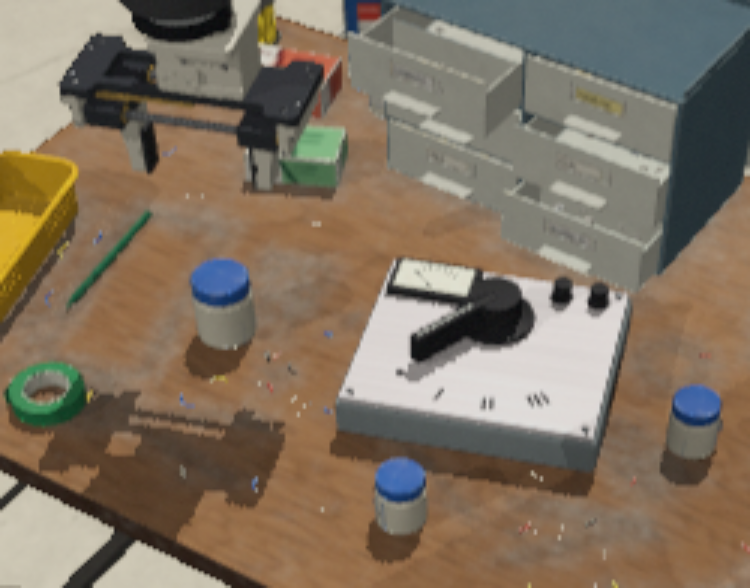

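The jar stands upright on the table at crop (222,305), well left of the tester; the dial is still at rest and the other things are unmoved. Now to the handle: the grip point is about (0.530, -0.0285), handle direction 153°.

```bash
python3 -m handwheel '[-0.1,-4,0,0,0,-0.13, -0.3,-8,0,0,0,-0.26, -0.5,-12,0,0,0,-0.39, -0.8,-16,0,0,0,-0.52, -1,-20,-2,0,0,-0.646, -1,-20.1,-4,0,0,-0.646, -1,-20.1,-4,0,0,-0.646, -1,-20.1,-4,0,0,-0.646]' 110 20
python3 - <<'E'
from h import *
s=sensors.get_state();print(s['tcp_pos'],s['eef_rot'],s['joints'])
cap('scene','s5');a=cv2.imread('pics/s5.png')
cv2.imwrite('pics/s5c.png',cv2.resize(a[150:310,250:430],None,fx=4,fy=3.5))
d=cap('top','t5');a=cv2.imread('pics/t5.png');cv2.imwrite('pics/t5c.png',cv2.resize(a[130:300,170:420],None,fx=3,fy=3))
E
```

```text
time_s: 9.95
tcp_pos: [0.5286, -0.0293, 0.1482]
eef_rot: [-180.0, 0.1, 153.0]
contact_force: [0.4, -0.4, 1.0]
gripper_width: 0.0502
[ 0.52858536 -0.02925003  0.14815858] [-1.79985271e+02  5.70393486e-02  1.52950344e+02] [ 1.81132004e+01  1.07115531e+01 -2.39839649e+01  6.18482917e-02
 -5.52747240e+01 -1.35198082e+02]
```

View pics/s5c.png

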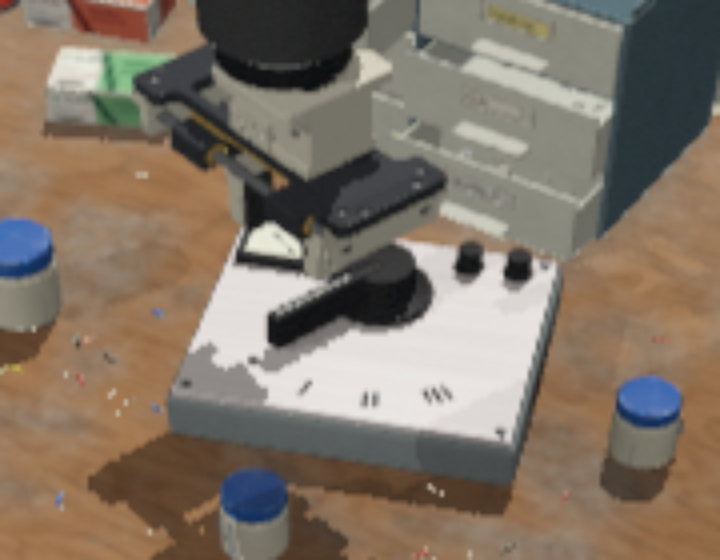

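View pics/t5c.png

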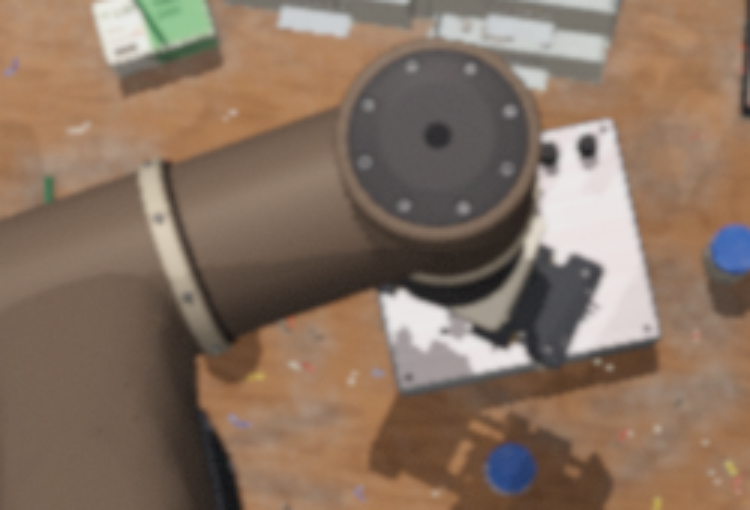

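The jaws sit square across the handle's line and the dial is at rest. I'm descending astride it, then gripping.

```bash
python3 -m handwheel '[0.1,0.1,-3,0,0,0, 0.1,0.1,-5,0,0,0, 0.1,0.1,-7,0,0,0, 0.1,0.1,-8.5,0,0,0, 0.1,0.1,-9,0,0,0, 0.1,0.1,-9,0,0,0]'
```

```text
time_s: 10.65
tcp_pos: [0.5307, -0.0268, 0.0593]
eef_rot: [179.9, 0.2, 153.1]
contact_force: [-0.4, -0.4, 0.4]
gripper_width: 0.0497
```

Run:
```python
from h import *
cap('scene','s6');a=cv2.imread('pics/s6.png')
cv2.imwrite('pics/s6c.png',cv2.resize(a[150:310,250:430],None,fx=4,fy=3.5))
```

```text
(no output)
```

View pics/s6c.png

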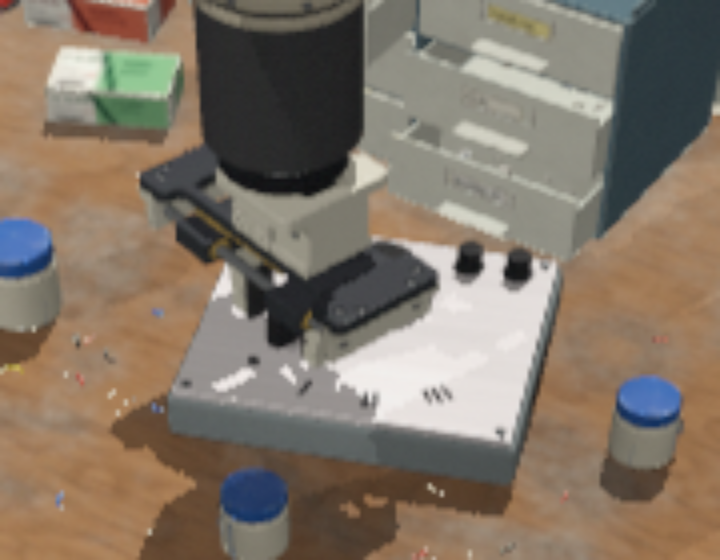

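The handle's end is between the fingers at crop (285,330). Closing.

```bash
python3 -m handwheel '[0,-0.05,0,0,0,0,0,-0.05,0,0,0,0,0,-0.05,0,0,0,0,0,-0.05,0,0,0,0,0,-0.05,0,0,0,0,0,-0.05,0,0,0,0,0,-0.05,0,0,0,0,0,-0.05,0,0,0,0]' 255 30
python3 - <<'E'
from h import *
s=sensors.get_state();p=s['tcp_pos'];print(p,s['eef_rot'],s['contact_force'],s['moment'],s['gripper_width'])
c=np.array([.597,-.0625]);v=p[:2]-c;a0=np.arctan2(v[1],v[0]);print(np.degrees(a0),np.hypot(*v))
for t in np.arange(.1,1.31,.1):
    R=Ro.from_euler('z',t).as_matrix()[:2,:2];print(round(t,1),((R@v+c-p[:2])*100).round(2))
E
```

```text
time_s: 11.5
tcp_pos: [0.5308, -0.0279, 0.0599]
eef_rot: [179.9, 0.2, 153.1]
contact_force: [-0.6, -6.1, 2.5]
gripper_width: 0.0122
[ 0.53075723 -0.02792277  0.0599087 ] [179.94629407   0.18006703 153.06262101] [-0.62549346 -6.11545086  2.48676104] [-1.9298129   0.36879271 -0.08545422] 0.012160706658112622
152.4364628367438 0.07472409082389894
0.1 [-0.31 -0.68]
0.2 [-0.55 -1.38]
0.3 [-0.73 -2.11]
0.4 [-0.82 -2.85]
0.5 [-0.85 -3.6 ]
0.6 [-0.8  -4.34]
0.7 [-0.67 -5.08]
0.8 [-0.47 -5.8 ]
0.9 [-0.2 -6.5]
1.0 [ 0.14 -7.16]
1.1 [ 0.54 -7.79]
1.2 [ 1.   -8.38]
1.3 [ 1.52 -8.92]
```

Gripped on the 12 mm bar. Turning along the arc, first half.

```bash
python3 -m handwheel '[-0.31,-0.68,0,0,0,0.1, -0.55,-1.38,0,0,0,0.2, -0.73,-2.11,0,0,0,0.3, -0.82,-2.85,0,0,0,0.4, -0.85,-3.6,0,0,0,0.5, -0.8,-4.34,0,0,0,0.6, -0.8,-4.34,0,0,0,0.6]'
cat > m.py <<'E'
from h import *
s=sensors.get_state();p=s['tcp_pos'];print(s['contact_force'],s['moment'],s['gripper_width'])
c=np.array([.597,-.0625]);v=p[:2]-c;a=np.arctan2(v[1],v[0])
print('turn pos',(a-np.radians(152.44))%6.283,'yaw',np.radians((s['eef_rot'][2]-153.06)%360),'rad',np.hypot(*v))
R=Ro.from_euler('z',0).as_matrix()
rr=.0747
for t in np.arange(.7,1.27,.05):
    th=np.radians(152.6)+t; g=c+rr*np.array([np.cos(th),np.sin(th)]);print(round(t,2),((g-p[:2])*100).round(2),round(t-np.radians((s['eef_rot'][2]-153.06)%360),3))
E
python3 m.py
```

```text
time_s: 12.2
tcp_pos: [0.523, -0.0717, 0.0599]
eef_rot: [179.9, 0.2, -172.5]
contact_force: [-0.4, 0.0, 1.7]
gripper_width: 0.0119
[-0.37705169  0.01744153  1.74497399] [-0.09763316  0.29169996 -0.23248835] 0.011935712015794978
turn pos 0.6038963789453016 yaw 0.6004085499414297 rad 0.07456869728076462
0.7 [ 0.11 -0.73] 0.1
0.75 [ 0.2  -1.09] 0.15
0.8 [ 0.31 -1.45] 0.2
0.85 [ 0.44 -1.8 ] 0.25
0.9 [ 0.59 -2.14] 0.3
0.95 [ 0.75 -2.48] 0.35
1.0 [ 0.92 -2.81] 0.4
1.05 [ 1.12 -3.13] 0.45
1.1 [ 1.33 -3.44] 0.5
1.15 [ 1.55 -3.73] 0.55
1.2 [ 1.79 -4.02] 0.6
1.25 [ 2.05 -4.29] 0.65
```

```bash
python3 -m handwheel '[0.11,-0.73,0,0,0,0.1, 0.31,-1.45,0,0,0,0.2, 0.59,-2.14,0,0,0,0.3, 0.92,-2.81,0,0,0,0.4, 1.33,-3.44,0,0,0,0.5, 1.79,-4.02,0,0,0,0.6, 1.84,-4.07,0,0,0,0.61, 1.84,-4.07,0,0,0,0.61]'
python3 m.py | head -2
python3 - <<'E'
from h import *
cap('scene','s7');a=cv2.imread('pics/s7.png')
cv2.imwrite('pics/s7c.png',cv2.resize(a[150:330,200:430],None,fx=3.4,fy=3.3,interpolation=cv2.INTER_CUBIC))
import pickle
pickle.dump(sensors.get_state(),open('pics/w7.pkl','wb'))
d=cap('wrist','w7')
E
```

```text
time_s: 13.0
tcp_pos: [0.5412, -0.1123, 0.0599]
eef_rot: [179.9, 0.2, -137.8]
contact_force: [-1.6, -2.8, 3.7]
gripper_width: 0.0115
[-1.56019305 -2.7731674   3.66543848] [-0.99978067  0.63697302 -0.37878337] 0.011465353555160438
turn pos 1.2094841932321438 yaw 1.2061919132064578 rad 0.07482159397037699
```

View pics/s7c.png

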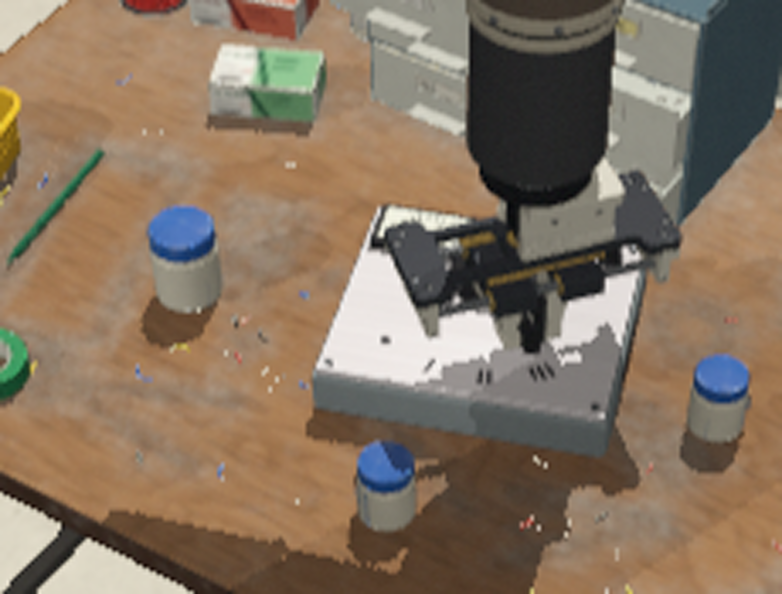

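View pics/w7.png

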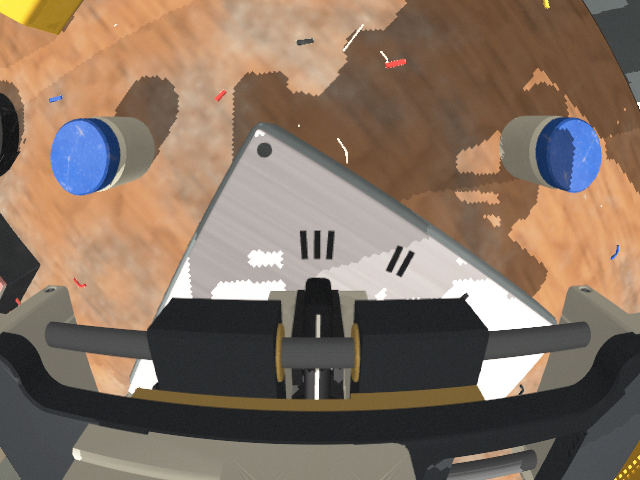

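The wrist view shows the gripped handle's tip (318,285) pointing straight at the three bars (317,245). The jar stands upright at the left in the scene crop (185,260). I'll hold briefly to check that it is still, then hand in.

```bash
python3 -m handwheel '[0,0,0,0,0,0,0,0,0,0,0,0,0,0,0,0,0,0,0,0,0,0,0,0,0,0,0,0,0,0]' 255 30
python3 m.py | head -2
python3 - <<'E'
from h import *
print(np.abs(sensors.get_state()['qd']).max()); print(r.close_job())
E
```

```text
time_s: 13.6
tcp_pos: [0.5411, -0.1122, 0.0599]
eef_rot: [179.9, 0.2, -137.8]
contact_force: [-2.0, -4.2, 2.5]
gripper_width: 0.0119
[-1.96146969 -4.18462213  2.49947339] [-1.18030841  0.55888123 -0.40494639] 0.011943797031758251
turn pos 1.207178903745974 yaw 1.2071013428403425 rad 0.07478786691926058
0.07944174935940612
the job is handed in; nothing more can be done
None
```

I lifted the large jar off the tester and set it down upright and released on bare table at about (0.538, 0.171). Then I gripped the dial's handle, turned it counter-clockwise to the third click, and handed the job in at about 13.6 s while still holding it.

- **Dial:** the tool's position and yaw both put the turn at 1.207 rad. The arm was still, with the grip closed on the 12 mm bar at 30 N, and the wrist picture shows the handle pointing at the three bars. I could not read the dial joint directly, so the angle comes from the tool pose and the pictures.
- **Jar and other things:** the scene picture taken after the turn shows the jar still upright, well clear of the tester. The two small jars and the other things in that view look unmoved. The cutters, tape measure and wide tape were outside my last crops; nothing was moved near them.
- **Disagreements:** the cameras differed by about 4 mm on the jar and dial-axis positions before the grasp. No check failed.

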